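Release the magnet zone that holds the tipper bed

TASK

The steel tipper bed is to come off the two-zone magnetic strip, so switch off the half of the strip that holds it. On the blue switch box, swing the orange hasp well back off the lever, then lift the red-knobbed lever up out of the middle notch, shift it along the gate to the notch on the side where the tipper bed sits, and let it drop fully home there. Leave the hasp swung back, and do not disturb the toy parts or the wrench on the tray.

Things in the scene. Friction and masses are not known exactly. Their poses are not given: they have to be found in the camera images.
- console: Blue switch box fixed to the tray, 135 x 220 mm, about 105 mm high; may be turned about z. Origin: centre of its underside; x points away from the robot side, y left, z up. Its steel top panel slopes 25 degrees, low at the front (-x), rising along +x. 'Up the slope' means (cos 25, 0, sin 25) in this frame; the panel's normal is (-sin 25, 0, cos 25).
- panel_mid (a point): Middle of the sloping panel's surface, 75 mm above the box's origin. The gate slot is E-shaped: a lane along y, with three notches opening down the slope from it, at y = -45, 0 and +45 mm, each 20 mm wide and 17 mm deep. Dots mark them: white below the outer two, red below the middle one. Site axes: x up the slope, y left, z out of the panel.
- lever_knob (a point): Centre of the lever's red ball, 32 mm diameter, 52 mm out from the panel on a 14 mm steel stem square to it. The lever never tilts: it slides up the slope and sideways along y. A light spring and its weight (about 3 N together) push it down the slope into the notches; sideways it drags with 0.5 N. Home in a notch its stem is 30 mm down the slope from panel_mid.
- lever_lift (a joint): How far the lever is up the slope from the bottom of a notch, m: 0 = fully home in a notch, 0.016 and more = clear of the notches and free to move sideways, 0.026 = upper stop.
- lever_shift (a joint): Sideways place of the lever along the box's y, m: 0 = middle notch (where it starts), +0.045 = left notch, -0.045 = right notch; a notch leaves 3 mm play either way, the end stops are at +-0.048.
- hasp (a joint): Angle of the orange hasp, rad: 0 = on the panel, its end blocking the lever's lift; grows as the free end swings up and over, away from the robot; 2.0 = upright, 2.7 = stop; above 1.3 well clear. Stiff hinge (0.05 N m), stays where left. Hinge line along y, 35 mm up the slope from panel_mid, 14 mm out from the panel; the strap's end is 55 mm from the hinge line.
- tab_left (a point): Left upright smooth nylon paddle (26 mm wide, 5 thick) on the hasp's side arm, 58 mm left of the middle: the middle of its top edge, on the face looking down the slope. With the hasp shut it is 14 mm down the slope from the hinge line and 56 mm out from the panel; its foot is 7 mm from the panel. Pushing its upper part level, away from the robot, swings the hasp; 65 mm takes it well back.
- tab_right (a point): The same point on the right-hand paddle, 58 mm right of the middle.
- strip: Black magnetic strip, 520 mm long, 40 mm high, along the tray's back edge. Origin: under its middle; y runs along it to the left. A yellow divider at its middle parts the left (+y) and right (-y) halves.
- tipper_bed: Bare-steel toy tipper bed, an open-topped box 65 x 115 mm (plus a 25 mm lip on one end), 45 mm high, held on one half of the strip, on the robot's side of it. Origin: centre of its underside. Its y in the strip's frame: positive = left half, so left notch; negative = right half, right notch. A green chassis is on the other half.
- cab: Loose yellow plastic truck cab, 54 x 56 mm, 64 mm high, origin under its centre; not to be disturbed.
- tyre1: Loose grey rubber tyre lying flat, 50 mm diameter, 24 mm high, origin under its centre; not to be disturbed.
- tyre2: Second such tyre; not to be disturbed.
- tank: Loose red plastic fuel tank, 70 x 32 mm, 40 mm high, origin under its centre; not to be disturbed.
- wrench: Loose steel wrench lying on the tray; not to be disturbed.

How it is judged:
On the way, in this order (a step that is already met when the one before it is completed fails the run):
1. the hasp is swung back off the lever, the lever still in the middle notch (value of joint hasp above 1.2 rad and value of joint lever_shift between -0.01 and 0.01 m), for 0.1 s.
2. the lever is lifted clear of the middle notch (value of joint lever_lift above 0.0145 m), for 0.1 s.
3. the lever is at the notch on the tipper bed's side (((y of tipper_bed in the frame of strip above 0 m and value of joint lever_shift above 0.039 m) or (y of tipper_bed in the frame of strip below 0 m and value of joint lever_shift below -0.039 m))), for 0.1 s.
At the end, for the whole second after the job is handed in: The lever is down in the notch on the tipper bed's side (within 6 mm of that notch's middle, less than 4 mm short of the bottom), and the hasp is swung back by more than 1.2 rad (((y of tipper_bed in the frame of strip above 0 m and value of joint lever_shift above 0.039 m) or (y of tipper_bed in the frame of strip below 0 m and value of joint lever_shift below -0.039 m)) and value of joint lever_lift below 0.004 m and value of joint hasp above 1.2 rad); the robot touches nothing.
It fails at once if a loose toy part or the wrench is shifted by more than 15 mm (distance of any of cab, tyre1, tyre2, tank, wrench from where it was at the start of the episode above 0.015 m).
It also fails if it takes over 48 s, if anything falls off the work surface, if the arm or the gripper's body presses on something with over 40 N, if the wrist force passes 120 N, or if a joint passes its speed limit or range.

ROBOT

A 7-joint arm with a two-finger parallel gripper is mounted at the origin on the work surface. World frame = base frame: x ahead of the robot, y to its left, z up, the work surface at z = 0. Lengths are in m, angles in rad, forces in N, time in s.
With the tool pointing down it reaches from about 0.4 to 0.875 m from the base axis. Payload 19.3 kg.
Tool frame: the origin (TCP) lies at the very end of the fingers, on their centre line; the grasp point (between the pads) lies 19 mm behind it; z points along the fingers, y is the line along which they close (so a half turn about z gives the same grasp; the last joint's range is limited). The gripper opens to 85 mm and grips with 20 to 120 N. Pads are 22 mm wide; open, the fingers measure 114 mm over their backs; the gripper's body (76 mm by 85 mm) begins 54 mm behind the grasp point. The pads swing forward as they close: fully open they stand 13 mm farther back than shut.
Start: joints at [1.139, 0.521, -0.036, 1.599, 0.021, 1.021, -0.113], TCP at [0.221, -0.585, 0.231] pointing down, gripper open.
Joint ranges: [-2.91, 2.91], [-0.3, 2.13], [-1.5, 1.42], [0.17, 2.43], [-1.26, 4.41], [0.16, 1.93], [-2.52, 2.52]. Speed limits (rad/s): [1.89, 1.89, 2.39, 2.39, 3.01, 3.01, 3.01].

INTERFACE

Orientations are given as [roll, pitch, yaw] about the fixed x, y, z axes, in that order (R = Rz(yaw) Ry(pitch) Rx(roll)).
In Python, from workcell import monitor, optics, job_done gives the robot as it stands.
- The arm moves only by the shell command python3 -m handwheel 'ROWS' [FORCE]. ROWS is JSON, a list of rows, each an object of numbers: "dx", "dy", "dz": the shift along the tool's x, y, z in cm; "wx", "wy", "wz": the turn, a rotation vector about the tool's x, y, z in rad; "claw": the opening in per cent of the stroke, from 0 (shut) to 100 (fully open). A call has 1 to 8 rows; each row shifts and turns the commanded pose from where the row before left it, along the tool's axes as they then stand; what a row does not reach is not made up. A row lasts 1/8 s, in which the tool goes at most 62.5 mm and 10.7 degrees, less where a joint would pass 70% of its speed; a pose out of reach is approached as far as the arm can. A call with a gripper value outside its range is refused whole. The fingers move at their own pace and stop on an object; FORCE is the grip in N (left out, the last holds). Time passes only in rows, so rows that do not move let the fingers close. It gives the time, the measured TCP pose, the force, the opening and the grip force at its end, in the units of the state.
- monitor.observe(): the state, without advancing time (a new reading comes with each control period).
- optics.grab_frame(name): name is "side" or "top" or "wrist"; returns a dict with "frame" (400x640x3 uint8, blue, green, red), "fovy" (degrees; the focal length in pixels is half the picture's height over the tangent of half this angle, whatever the lens; pixels are square), "cx", "cy" (the principal point, pixels), "R" (3x3) and "t" (3): a world point X has camera coordinates R X + t. Camera axes: x right, y down, z forward; pixel columns grow to the right and rows downward; lengths in m; the calibration is good to about 2 mm. A picture is of the moment at which its call begins. There is no depth.
- job_done(): hands the job in; it is judged then, once.
Trained networks look in the newest picture that a camera, given by its name, has taken for a name from the list of things; names that differ only in an ending like _2 or _b are one class to them, and where a whole thing is asked for, a point or a joint stands for the part that bears it (a point fixed in the world has none). Each returns a list of dicts, best first, with "p" (0 to 1); they miss things now and then, are a little off and sometimes report something else, mostly with a low value. They report only what shows in the picture. A call takes as long as a camera call.
- optics.masks_of(name, camera): "region" (400x640 bool, what is visible of it) and "rect" ([left, top, width, height] in pixels, round what is visible of it).
The state is a dict: "clock": time; "qpos": joint angles; "qd": joint speeds; "joint_efforts": joint torques, N m; "position": TCP position; "tool_rot": TCP orientation; "force": force on the tool from outside, world axes, zero at the start; "moment": the same for the moment, N m; "grip_width": finger opening in m; "finger_force": force on a finger pad.
Only numpy, scipy, OpenCV 4.12 (cv2) and the standard library are available. Lean on these libraries where they do the work, as an engineer would, in place of code of your own. Each camera call takes 0.05 s, during which the arm holds its last target. There are 200 camera calls.

## Working session

There is one attempt and no reset: what is moved stays moved. The work goes in short steps, Python scripts to look and compute and a shell command to move; the robot and the scene stay as the last step left them, time stands still between calls to the robot, and variables do not carry over. Pictures are saved under pics/ and viewed, at most 10 in all, crops included, and the job is handed in when it is done.

```bash
mkdir -p pics; cat > h.py <<'E'
import numpy as np, cv2
from workcell import monitor, optics, job_done
def cam(n):
    d=optics.grab_frame(n); d['f']=200/np.tan(np.radians(d['fovy'])/2); d['R']=np.array(d['R']);d['t']=np.array(d['t']);return d
def proj(d,X):
    c=d['R']@np.array(X)+d['t']; return c[:2]/c[2]*d['f']+[d['cx'],d['cy']]
def ray(d,px):
    v=d['R'].T@np.array([(px[0]-d['cx'])/d['f'],(px[1]-d['cy'])/d['f'],1]); return -d['R'].T@d['t'],v
def onz(d,px,z):
    o,v=ray(d,px); return o+v*(z-o[2])/v[2]
def tri(obs):
    A=np.zeros((3,3));b=np.zeros(3)
    for d,px in obs:
        o,v=ray(d,px);v=v/np.linalg.norm(v);P=np.eye(3)-np.outer(v,v);A+=P;b+=P@o
    return np.linalg.solve(A,b)
def det(n,c):
    r=optics.masks_of(n,c)
    if not r: return None
    m=r[0]['region'];ys,xs=np.nonzero(m); return r[0]['p'],r[0]['rect'],np.array([xs.mean(),ys.mean()])
E
python3 - <<'E'
from h import *
s=monitor.observe();print(s['clock'],s['position'],s['tool_rot'])
D={c:cam(c) for c in ('side','top')}
for c in D: cv2.imwrite(f'pics/{c}0.png',D[c]['frame']); print(c,D[c]['R'].round(2).tolist(),(-D[c]['R'].T@D[c]['t']).round(3),D[c]['f'])
for n in ['console','lever_knob','hasp','tipper_bed','strip','cab','tank','wrench']:
    o=[]
    for c in D:
        r=det(n,c)
        if r is None: print(n,c,None);continue
        print(n,c,round(r[0],2),r[1],r[2].round(1)); o.append((D[c],r[2]))
    if len(o)==2: print('   tri',tri(o).round(3))
E
```

```text
0.0 [ 0.22107922 -0.58423518  0.23071779] [-3.14044586e+00  8.52737155e-05  3.61813842e-01]
side [[-0.92, -0.38, -0.02], [-0.2, 0.54, -0.82], [0.32, -0.75, -0.57]] [0.26  0.733 0.671] 384.41894039678965
top [[-0.0, -1.0, 0.03], [-1.0, 0.0, -0.03], [0.02, -0.03, -1.0]] [0.532 0.021 1.334] 454.4370135697971
console side 0.93 [260.1, 193.7, 100.4, 88.8] [309.3 236.4]
console top 0.84 [251.4, 166.0, 89.2, 67.5] [294.4 198.3]
   tri [0.584 0.054 0.048]
lever_knob side 0.72 [321.1, 218.8, 13.6, 21.0] [329.  226.4]
lever_knob top 0.59 [284.0, 212.0, 13.4, 14.2] [288.6 217.5]
   tri [0.528 0.067 0.106]
hasp side 0.93 [289.9, 193.0, 41.1, 39.3] [311.7 218.5]
hasp top 0.9 [267.2, 187.7, 53.6, 22.6] [293.6 197.5]
   tri [0.581 0.053 0.105]
tipper_bed side 0.63 [207.4, 220.3, 55.6, 49.8] [235.7 243.2]
tipper_bed top 0.98 [231.8, 127.6, 55.0, 23.4] [259.2 138.7]
   tri [0.747 0.15  0.053]
strip side 0.86 [200.5, 158.0, 101.4, 110.8] [255.3 205. ]
strip top 0.92 [233.0, 118.2, 184.7, 11.6] [332.8 124.8]
   tri [ 0.804 -0.054  0.02 ]
cab side 0.72 [311.7, 339.3, 28.6, 44.3] [323.1 358.6]
cab top 0.93 [177.6, 239.8, 27.6, 25.4] [190.  251.7]
   tri [0.431 0.35  0.03 ]
tank side 0.82 [406.6, 176.6, 18.5, 16.1] [415.1 182. ]
tank top 0.63 [421.1, 247.0, 19.3, 25.3] [429.8 261.5]
   tri [ 0.397 -0.338  0.023]
wrench side 0.54 [318.7, 160.2, 47.3, 11.5] [342.7 165.4]
wrench top 0.78 [434.7, 142.6, 14.5, 59.8] [442.7 173.8]
   tri [ 0.654 -0.382  0.011]
```

View pics/top0.png

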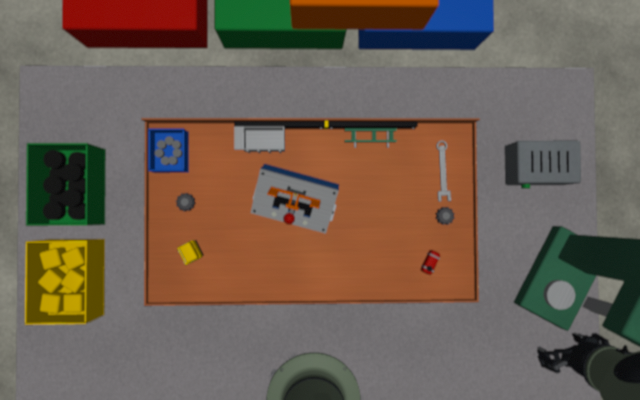

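View pics/side0.png

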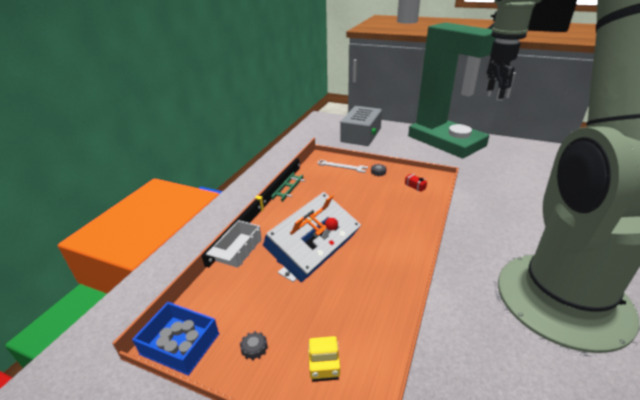

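The tipper bed (top view, about 259,139) is left of the yellow divider (326,124), so the left notch is the target. The box at about (294,198) is yawed slightly clockwise. I'll move above it for a wrist look.

```bash
python3 -m handwheel '[{"dx":2.5,"dy":-5,"dz":-2,"claw":0},{"dx":3.5,"dy":-5,"dz":-2},{"dx":3.5,"dy":-5,"dz":-2},{"dx":3.5,"dy":-5,"dz":-2},{"dx":3.5,"dy":-5,"dz":-2},{"dx":3.5,"dy":-5,"dz":-1},{"dx":3.5,"dy":-5},{"dx":3.5,"dy":-5}]' 40
python3 -m handwheel '[{"dx":4,"dy":-3,"wz":0.15},{"dx":4,"dy":-2,"wz":0.15},{"dx":4,"dy":-1,"wz":0.15},{"dx":4,"wz":0.1},{"dx":1},{}]'
python3 - <<'E'
from h import *
s=monitor.observe();print(s['clock'],s['position'],s['tool_rot'])
d=cam('wrist');cv2.imwrite('pics/w1.png',d['frame'])
t=cam('top'); r=optics.masks_of('console','top')[0]['region'].astype(np.uint8)
print(cv2.minAreaRect(cv2.findNonZero(r)), -d['R'].T@d['t'], d['f'])
E
```

```text
0.9 [ 0.22120824 -0.58452151  0.23130139] [-3.14157378e+00  1.74142007e-05  3.61827213e-01]
((294.611572265625, 198.7576904296875), (81.74180603027344, 52.1849479675293), 15.255120277404785) [ 0.28294835 -0.56027099  0.37359033] 295.9284146176058schema error: expected keys dx, dy, dz, wx, wy, wz, claw
schema error: expected keys dx, dy, dz, wx, wy, wz, claw
```

View pics/w1.png

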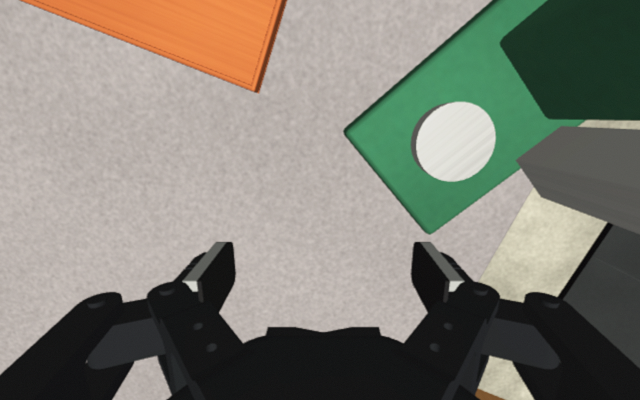

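The picture shows only the open gripper at the start pose (the rows were refused, all keys are needed). Sending the move again.

```bash
python3 -m handwheel '[{"dx":2.5,"dy":-5,"dz":-2,"wx":0,"wy":0,"wz":0,"claw":0},{"dx":3.5,"dy":-5,"dz":-2,"wx":0,"wy":0,"wz":0,"claw":0},{"dx":3.5,"dy":-5,"dz":-2,"wx":0,"wy":0,"wz":0,"claw":0},{"dx":3.5,"dy":-5,"dz":-2,"wx":0,"wy":0,"wz":0,"claw":0},{"dx":3.5,"dy":-5,"dz":-2,"wx":0,"wy":0,"wz":0,"claw":0},{"dx":3.5,"dy":-5,"dz":-1,"wx":0,"wy":0,"wz":0,"claw":0},{"dx":3.5,"dy":-5,"dz":0,"wx":0,"wy":0,"wz":0,"claw":0},{"dx":3.5,"dy":-5,"dz":0,"wx":0,"wy":0,"wz":0,"claw":0}]' 40
python3 -m handwheel '[{"dx":3,"dy":-4,"dz":0,"wx":0,"wy":0,"wz":0,"claw":0},{"dx":3,"dy":-4,"dz":0,"wx":0,"wy":0,"wz":0,"claw":0},{"dx":3,"dy":-4,"dz":0,"wx":0,"wy":0,"wz":0.15,"claw":0},{"dx":3,"dy":0,"dz":0,"wx":0,"wy":0,"wz":0.15,"claw":0},{"dx":3,"dy":0,"dz":0,"wx":0,"wy":0,"wz":0.16,"claw":0},{"dx":0,"dy":0,"dz":0,"wx":0,"wy":0,"wz":0.16,"claw":0},{"dx":0,"dy":0,"dz":0,"wx":0,"wy":0,"wz":0,"claw":0}]'
```

```text
clock: 2.05
position: [0.3307, -0.1193, 0.3396]
tool_rot: [3.14, -0.001, 0.362]
force: [2.4, -0.7, 0.1]
grip_width: -0.0002
finger_force: 0.0
clock: 2.92
position: [0.4301, 0.0264, 0.339]
tool_rot: [3.141, 0.0, -0.24]
force: [0.2, -0.4, -0.5]
grip_width: 0.0
finger_force: 0.0
```

```bash
cat >> h.py <<'E'
E
python3 - <<'E'
from h import *
D={c:cam(c) for c in ('wrist','top','side')}
d=D['wrist'];cv2.imwrite('pics/w2.png',d['frame'])
for n in ['console','lever_knob','tab_left','tab_right','tipper_bed']:
    for c in ('wrist','top'):
        r=det(n,c)
        if r: print(n,c,round(r[0],2),r[1],r[2].round(1))
r=optics.masks_of('console','wrist')[0]['region'].astype(np.uint8); print(cv2.minAreaRect(cv2.findNonZero(r)))
import pickle; pickle.dump(D,open('D2.pkl','wb'))
E
```

```text
console wrist 0.67 [174.8, 0.0, 196.1, 117.2] [275.8  54.3]
console top 0.92 [250.0, 166.0, 90.4, 66.2] [294.5 198.2]
lever_knob wrist 0.58 [258.5, 82.4, 27.9, 33.9] [272.8  98.4]
lever_knob top 0.49 [283.6, 210.3, 11.8, 16.0] [288.7 217.9]
tab_left wrist 0.56 [198.1, 26.9, 139.6, 50.9] [270.5  48. ]
tab_left top 0.78 [263.0, 188.1, 59.1, 22.3] [293.9 197.6]
tab_right wrist 0.73 [200.0, 29.8, 133.0, 47.8] [270.1  48. ]
tab_right top 0.98 [267.7, 186.9, 53.9, 22.1] [294.2 197.2]
tipper_bed top 0.61 [232.6, 128.0, 55.1, 24.4] [259.4 138.9]
((271.5, 57.5), (115.0, 195.0), 90.0)
```

View pics/w2.png

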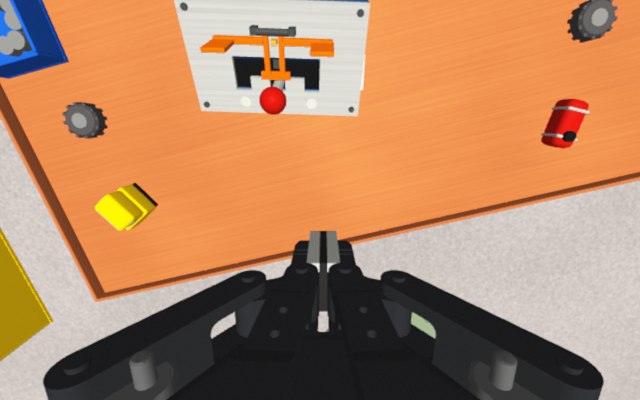

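The wrist view shows the knob at about (272,100), the panel's front corners near (203,110) and (358,115), left paddle near (217,44) and right paddle near (322,47). Fitting the box pose to these.

```bash
cat >> h.py <<'E'
c25,s25=np.cos(np.radians(25)),np.sin(np.radians(25))
U=np.array([c25,0,s25]);N=np.array([-s25,0,c25]);Y=np.array([0,1.,0])
def P(a,y,o): return np.array([0,0,.075])+a*U+y*Y+o*N
def W(p,X):
    c,s=np.cos(p[2]),np.sin(p[2]); return np.array([c*X[0]-s*X[1]+p[0],s*X[0]+c*X[1]+p[1],X[2]+p[3]])
E
python3 - <<'E'
from h import *
import pickle; from scipy.optimize import least_squares
D=pickle.load(open('D2.pkl','rb'))
K=P(-.030,0,.052)
obs=[('wrist',(272.5,100.5),K,1),('top',(288.7,217.7),K,1),('side',(330,225),K,1),
('wrist',(203,110),np.array([-.0675,.11,.0435]),1),('wrist',(358,115.5),np.array([-.0675,-.11,.0435]),1)]
def f(p): return np.concatenate([w*(proj(D[c],W(p,X))-px) for c,px,X,w in obs]+[[p[3]*300]])
r=least_squares(f,[.58,.055,-.26,0]);print(r.x.round(4),r.fun.round(1))
p=r.x;np.save('p.npy',p)
for y in (.058,-.058):
    for dy in (-.013,.013):
        print(proj(D['wrist'],W(p,P(.021,y+dy,.056))).round(0),proj(D['wrist'],W(p,P(.021,y+dy,.007))).round(0))
im=D['wrist']['frame'].copy()
pts=[P(.021,y+dy,o) for y in(.058,-.058) for dy in(-.013,.013) for o in(.056,.007)]+[K]+[np.array([a,y,.075+a*.466]) for a in(-.0675,.0675) for y in(-.11,.11)]
for X in pts: cv2.circle(im,tuple(int(v) for v in proj(D['wrist'],W(p,X)).round()),2,(255,0,255),-1)
cv2.imwrite('pics/ov.png',cv2.resize(im[0:150,150:400],None,fx=3,fy=3))
print('knob',W(p,K),'tabL',W(p,P(.021,.058,.056)))
E
```

```text
[ 0.5749  0.0515 -0.2739 -0.0006] [ 0.2 -2.3  0.6 -0.5  0.1 -0.2  0.1  1.6 -0.7  1.5 -0.2]
[226.  52.] [237.  41.]
[202.  51.] [215.  40.]
[334.  56.] [334.  44.]
[310.  55.] [312.  43.]
knob [0.52751989 0.06483302 0.10884676] tabL [0.58608157 0.10862297 0.13402552]
```

View pics/ov.png

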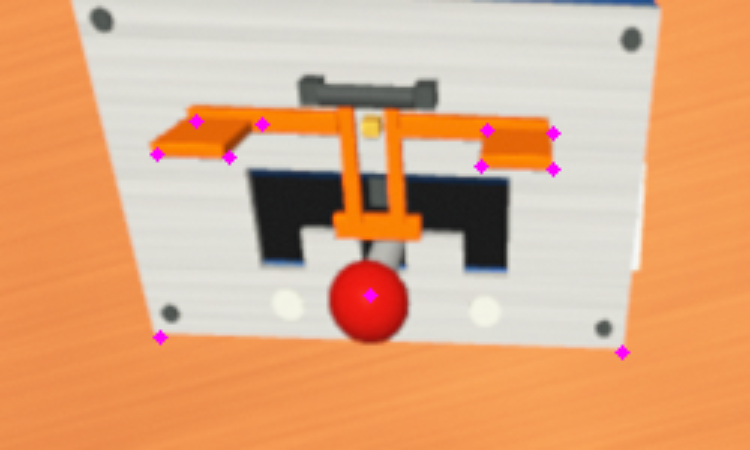

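The overlay agrees with the picture (knob, paddles, front corners within a few mm). Now computing moves to just ahead of the left paddle.

```bash
cat >> h.py <<'E'
from scipy.spatial.transform import Rotation as Ro
def togo(X):
    "tool-axis shift in cm from current pose to box-frame point X"
    s=monitor.observe(); R=Ro.from_euler('xyz',s['tool_rot']).as_matrix()
    print('to',X,'cm',(R.T@(W(np.load('p.npy'),np.array(X))-s['position'])*100).round(2),'rot',np.round(s['tool_rot'],3),'clk',s['clock'])
E
python3 - <<'E'
from h import *
togo((-.04,.06,.17)); togo((-.04,.06,.121)); togo((.052,.06,.121))
E
```

```text
to (-0.04, 0.06, 0.17) cm [  9.66 -12.03  16.97] rot [ 3.141  0.    -0.241] clk 3.625
to (-0.04, 0.06, 0.121) cm [  9.66 -12.03  21.87] rot [ 3.141  0.    -0.241] clk 3.625
to (0.052, 0.06, 0.121) cm [ 18.85 -11.73  21.87] rot [ 3.141  0.    -0.241] clk 3.625
```

```bash
python3 -m handwheel '[{"dx":3.2,"dy":-4,"dz":2,"wx":0,"wy":0,"wz":0,"claw":0},{"dx":3.2,"dy":-4,"dz":3,"wx":0,"wy":0,"wz":0,"claw":0},{"dx":3.2,"dy":-4,"dz":4,"wx":0,"wy":0,"wz":0,"claw":0},{"dx":0,"dy":0,"dz":4,"wx":0,"wy":0,"wz":0.034,"claw":0},{"dx":0,"dy":0,"dz":4,"wx":0,"wy":0,"wz":0,"claw":0},{"dx":0,"dy":0,"dz":2,"wx":0,"wy":0,"wz":0,"claw":0},{"dx":0,"dy":0,"dz":1.5,"wx":0,"wy":0,"wz":0,"claw":0},{"dx":0,"dy":0,"dz":0,"wx":0,"wy":0,"wz":0,"claw":0}]'
python3 - <<'E'
from h import *
togo((-.04,.06,.121)); togo((.052,.06,.121))
d=cam('side');cv2.imwrite('pics/s3.png',cv2.resize(d['frame'][130:300,210:430],None,fx=3.5,fy=3.5))
E
```

```text
clock: 4.62
position: [0.5501, 0.1187, 0.1351]
tool_rot: [3.141, 0.001, -0.275]
force: [1.0, -0.3, -0.0]
grip_width: 0.0001
finger_force: 0.0
to (-0.04, 0.06, 0.121) cm [ 0.2  -0.2   1.47] rot [ 3.141e+00  1.000e-03 -2.750e-01] clk 4.625
to (0.052, 0.06, 0.121) cm [ 9.4  -0.21  1.46] rot [ 3.141e+00  1.000e-03 -2.750e-01] clk 4.625
```

View pics/s3.png

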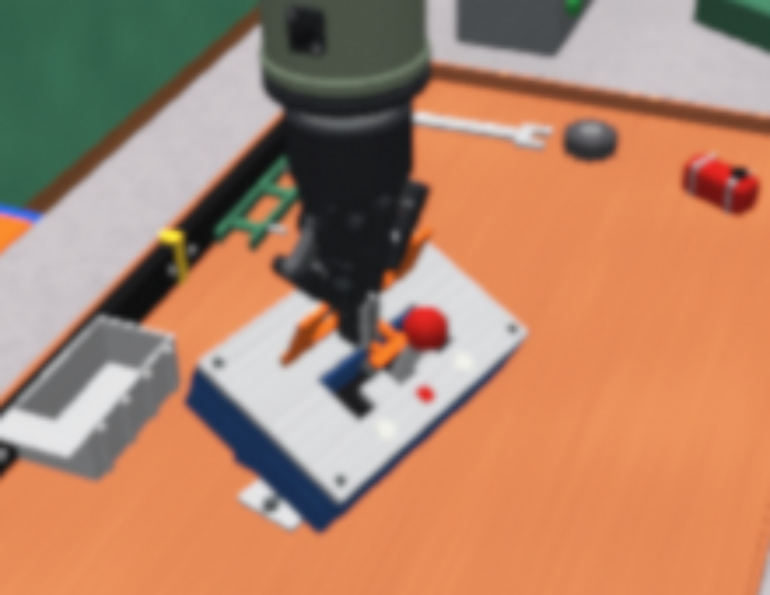

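The fingers (about 365,325 in the crop) hang on the robot side of the left paddle (310,330), clear of the knob. Lower and push level.

```bash
python3 -m handwheel '[{"dx":0.2,"dy":-0.2,"dz":1.4,"wx":0,"wy":0,"wz":0,"claw":0},{"dx":1.3,"dy":0,"dz":0,"wx":0,"wy":0,"wz":0,"claw":0},{"dx":1.3,"dy":0,"dz":0,"wx":0,"wy":0,"wz":0,"claw":0},{"dx":1.3,"dy":0,"dz":0,"wx":0,"wy":0,"wz":0,"claw":0},{"dx":1.3,"dy":0,"dz":0,"wx":0,"wy":0,"wz":0,"claw":0},{"dx":1.3,"dy":0,"dz":0,"wx":0,"wy":0,"wz":0,"claw":0},{"dx":1.3,"dy":0,"dz":0,"wx":0,"wy":0,"wz":0,"claw":0}]'
python3 -m handwheel '[{"dx":0.7,"dy":0,"dz":0,"wx":0,"wy":0,"wz":0,"claw":0},{"dx":0.7,"dy":0,"dz":0,"wx":0,"wy":0,"wz":0,"claw":0},{"dx":0,"dy":0,"dz":0,"wx":0,"wy":0,"wz":0,"claw":0}]'
python3 - <<'E'
from h import *
togo((.052,.06,.121))
E
```

```text
clock: 5.55
position: [0.629, 0.0985, 0.1218]
tool_rot: [-3.142, -0.0, -0.275]
force: [-1.4, -0.1, 1.2]
grip_width: -0.0003
finger_force: 0.8
clock: 5.92
position: [0.6418, 0.0949, 0.1215]
tool_rot: [3.141, -0.0, -0.275]
force: [-0.0, -1.0, 0.3]
grip_width: 0.0002
finger_force: 0.3
to (0.052, 0.06, 0.121) cm [-0.07 -0.01  0.11] rot [ 3.141 -0.    -0.275] clk 5.925
```

```bash
python3 -m handwheel '[{"dx":-1,"dy":0,"dz":-1,"wx":0,"wy":0,"wz":0,"claw":0},{"dx":-3,"dy":0,"dz":-5,"wx":0,"wy":0,"wz":0,"claw":30},{"dx":-5,"dy":2,"dz":-3,"wx":0,"wy":0,"wz":0,"claw":70},{"dx":-5,"dy":4,"dz":0,"wx":0,"wy":0,"wz":0,"claw":70},{"dx":0,"dy":0,"dz":0,"wx":0,"wy":0,"wz":0,"claw":70},{"dx":0,"dy":0,"dz":0,"wx":0,"wy":0,"wz":0,"claw":70}]' 25
python3 - <<'E'
from h import *
togo((-.0492,0,.087))
d=cam('wrist');cv2.imwrite('pics/w4.png',d['frame']);p=np.load('p.npy')
print('knob pred',proj(d,W(p,P(-.03,0,.052))))
im=d['frame'];hsv=cv2.cvtColor(im,cv2.COLOR_BGR2HSV);m=((hsv[...,0]<4)|(hsv[...,0]>175))&(hsv[...,1]>200)&(hsv[...,2]>80)
n,l,st,ce=cv2.connectedComponentsWithStats(m.astype(np.uint8));print([(st[i].tolist(),ce[i].round(1).tolist()) for i in range(1,n) if st[i,4]>100])
E
```

```text
clock: 6.68
position: [0.4918, 0.0762, 0.2125]
tool_rot: [-3.142, -0.002, -0.275]
force: [-0.4, 0.8, 0.1]
grip_width: 0.0596
finger_force: 0.0
to (-0.0492, 0, 0.087) cm [ 3.72  0.12 12.62] rot [-3.142e+00 -2.000e-03 -2.750e-01] clk 6.675
knob pred [324.88996777 151.19741741]
[([307, 136, 37, 38, 1089], [325.4, 154.8])]
```

View pics/w4.png

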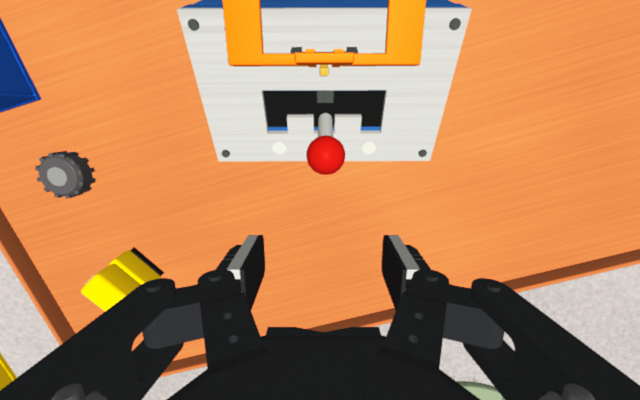

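The hasp is swung up and back (strap at about 325,55); the knob is at (325,155), about 3 px nearer the robot than predicted. Go down around it and grip.

```bash
python3 -m handwheel '[{"dx":3.5,"dy":0.15,"dz":4,"wx":0,"wy":0,"wz":0,"claw":70},{"dx":0,"dy":0,"dz":4,"wx":0,"wy":0,"wz":0,"claw":70},{"dx":0,"dy":0,"dz":3,"wx":0,"wy":0,"wz":0,"claw":70},{"dx":0,"dy":0,"dz":1.6,"wx":0,"wy":0,"wz":0,"claw":70},{"dx":0,"dy":0,"dz":0,"wx":0,"wy":0,"wz":0,"claw":20},{"dx":0,"dy":0,"dz":0,"wx":0,"wy":0,"wz":0,"claw":20},{"dx":0,"dy":0,"dz":0,"wx":0,"wy":0,"wz":0,"claw":20},{"dx":0,"dy":0,"dz":0,"wx":0,"wy":0,"wz":0,"claw":20}]' 25
```

```text
clock: 7.72
position: [0.5254, 0.0651, 0.0863]
tool_rot: [-3.141, -0.001, -0.275]
force: [-1.3, 0.5, 2.7]
grip_width: 0.0308
finger_force: 25.1
```

Gripped. Lift 21 mm up the slope.

```bash
python3 -m handwheel '[{"dx":0.5,"dy":0,"dz":-0.23,"wx":0,"wy":0,"wz":0,"claw":20},{"dx":0.5,"dy":0,"dz":-0.23,"wx":0,"wy":0,"wz":0,"claw":20},{"dx":0.5,"dy":0,"dz":-0.23,"wx":0,"wy":0,"wz":0,"claw":20},{"dx":0.5,"dy":0,"dz":-0.23,"wx":0,"wy":0,"wz":0,"claw":20},{"dx":0,"dy":0,"dz":0,"wx":0,"wy":0,"wz":0,"claw":20},{"dx":0,"dy":0,"dz":0,"wx":0,"wy":0,"wz":0,"claw":20}]' 25
python3 - <<'E'
from h import *
p=np.load('p.npy')
d=cam('wrist');cv2.imwrite('pics/w5.png',d['frame'])
E
```

```text
clock: 8.48
position: [0.5441, 0.0598, 0.0953]
tool_rot: [3.141, 0.0, -0.275]
force: [-5.6, 1.6, 7.0]
grip_width: 0.03
finger_force: 25.5
```

View pics/w5.png

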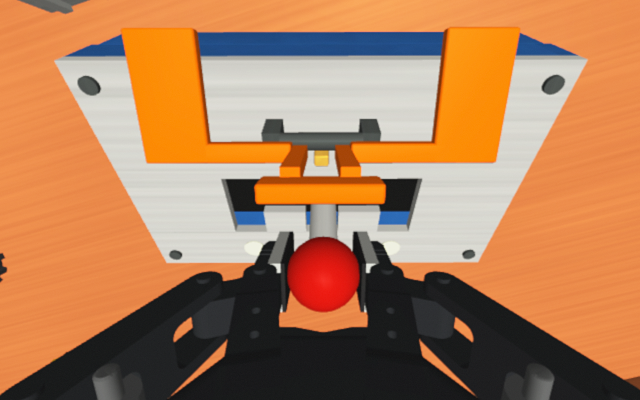

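The knob is between the pads at (323,274) and the hasp is still back. Checking lift from the pixel position.

```bash
python3 - <<'E'
from h import *
p=np.load('p.npy')
d=cam('wrist');t=cam('side')
for L in (0,.01,.015,.02,.025): print(L,proj(d,W(p,P(-.033+L,0,.052))).round(1),proj(t,W(p,P(-.033+L,0,.052))).round(1))
for f in(d,t):
    hsv=cv2.cvtColor(f['frame'],cv2.COLOR_BGR2HSV);m=((hsv[...,0]<4)|(hsv[...,0]>175))&(hsv[...,1]>200)&(hsv[...,2]>80)
    n,l,st,ce=cv2.connectedComponentsWithStats(m.astype(np.uint8));print([(st[i].tolist(),ce[i].round(1).tolist()) for i in range(1,n) if st[i,4]>30])
E
```

```text
0 [323.  293.3] [331.  225.6]
0.01 [323.  281.9] [327.9 222.8]
0.015 [322.9 275.7] [326.4 221.4]
0.02 [322.9 269.3] [324.9 220. ]
0.025 [322.9 262.5] [323.4 218.6]
[([287, 238, 73, 74, 4197], [323.0, 274.1])]
[([410, 177, 9, 11, 69], [413.4, 181.3]), ([420, 181, 6, 9, 44], [422.5, 185.0]), ([325, 211, 6, 13, 61], [327.5, 217.0]), ([0, 372, 11, 15, 94], [3.5, 378.2])]
```

```bash
python3 -m handwheel '[{"dx":0.2,"dy":0,"dz":-0.15,"wx":0,"wy":0,"wz":0,"claw":20},{"dx":0.25,"dy":0,"dz":-0.2,"wx":0,"wy":0,"wz":0,"claw":20},{"dx":0,"dy":0,"dz":0,"wx":0,"wy":0,"wz":0,"claw":20}]' 25
python3 - <<'E'
from h import *
d=cam('wrist');p=np.load('p.npy')
hsv=cv2.cvtColor(d['frame'],cv2.COLOR_BGR2HSV);m=((hsv[...,0]<4)|(hsv[...,0]>175))&(hsv[...,1]>200)&(hsv[...,2]>80)
n,l,st,ce=cv2.connectedComponentsWithStats(m.astype(np.uint8));print([(st[i].tolist(),ce[i].round(1).tolist()) for i in range(1,n) if st[i,4]>100])
for L in (.015,.02,.025): print(L,proj(d,W(p,P(-.033+L,0,.052))).round(1))
E
```

```text
clock: 9.0
position: [0.5482, 0.058, 0.0979]
tool_rot: [3.141, 0.001, -0.275]
force: [-1.1, 0.9, -11.5]
grip_width: 0.0302
finger_force: 26.6
[([287, 237, 73, 74, 4154], [323.1, 273.7])]
0.015 [321.8 281.2]
0.02 [321.8 275.1]
0.025 [321.7 268.7]
```

Lift is about 0.021 m. Shift left 45 mm.

```bash
python3 -m handwheel '[{"dx":0,"dy":-0.7,"dz":0.1,"wx":0,"wy":0,"wz":0,"claw":20},{"dx":0,"dy":-0.8,"dz":0,"wx":0,"wy":0,"wz":0,"claw":20},{"dx":0,"dy":-0.8,"dz":0,"wx":0,"wy":0,"wz":0,"claw":20},{"dx":0,"dy":-0.8,"dz":0,"wx":0,"wy":0,"wz":0,"claw":20},{"dx":0,"dy":-0.8,"dz":0,"wx":0,"wy":0,"wz":0,"claw":20},{"dx":0,"dy":-0.6,"dz":0,"wx":0,"wy":0,"wz":0,"claw":20},{"dx":0,"dy":0,"dz":0,"wx":0,"wy":0,"wz":0,"claw":20}]' 25
python3 - <<'E'
from h import *
d=cam('wrist');p=np.load('p.npy');togo((-.0492,.045,.087))
hsv=cv2.cvtColor(d['frame'],cv2.COLOR_BGR2HSV);m=((hsv[...,0]<4)|(hsv[...,0]>175))&(hsv[...,1]>200)&(hsv[...,2]>80)
n,l,st,ce=cv2.connectedComponentsWithStats(m.astype(np.uint8));print([(st[i].tolist(),ce[i].round(1).tolist()) for i in range(1,n) if st[i,4]>100])
for L in (.015,.02,.025): print(L,proj(d,W(p,P(-.033+L,0.045,.052))).round(1))
E
```

```text
clock: 9.93
position: [0.5608, 0.1028, 0.0976]
tool_rot: [-3.141, 0.0, -0.274]
force: [-5.8, 1.9, 0.8]
grip_width: 0.0306
finger_force: 27.1
to (-0.0492, 0.045, 0.087) cm [-2.18  0.02  1.12] rot [-3.141  0.    -0.274] clk 9.975
[([287, 238, 73, 74, 4176], [323.0, 274.0]), ([385, 247, 14, 12, 117], [391.6, 251.6])]
0.015 [324.8 281.6]
0.02 [324.9 275.4]
0.025 [324.9 269. ]
```

At the left notch. Lower down the slope, then release.

```bash
python3 -m handwheel '[{"dx":-0.5,"dy":0.1,"dz":0.23,"wx":0,"wy":0,"wz":0,"claw":20},{"dx":-0.5,"dy":0,"dz":0.23,"wx":0,"wy":0,"wz":0,"claw":20},{"dx":-0.5,"dy":0,"dz":0.23,"wx":0,"wy":0,"wz":0,"claw":20},{"dx":-0.4,"dy":0,"dz":0.2,"wx":0,"wy":0,"wz":0,"claw":20},{"dx":-0.2,"dy":0,"dz":0.1,"wx":0,"wy":0,"wz":0,"claw":20},{"dx":0,"dy":0,"dz":0,"wx":0,"wy":0,"wz":0,"claw":20}]' 25
python3 -m handwheel '[{"dx":0,"dy":0,"dz":0,"wx":0,"wy":0,"wz":0,"claw":60},{"dx":0,"dy":0,"dz":0,"wx":0,"wy":0,"wz":0,"claw":60},{"dx":0,"dy":0,"dz":0,"wx":0,"wy":0,"wz":0,"claw":60},{"dx":0,"dy":0,"dz":-4,"wx":0,"wy":0,"wz":0,"claw":60},{"dx":-1,"dy":0,"dz":-4,"wx":0,"wy":0,"wz":0,"claw":60},{"dx":-3,"dy":0,"dz":-5,"wx":0,"wy":0,"wz":0,"claw":60},{"dx":0,"dy":0,"dz":0,"wx":0,"wy":0,"wz":0,"claw":60},{"dx":0,"dy":0,"dz":0,"wx":0,"wy":0,"wz":0,"claw":60}]' 25
python3 - <<'E'
from h import *
d=cam('wrist');cv2.imwrite('pics/w6.png',d['frame']);p=np.load('p.npy')
hsv=cv2.cvtColor(d['frame'],cv2.COLOR_BGR2HSV);m=((hsv[...,0]<4)|(hsv[...,0]>175))&(hsv[...,1]>200)&(hsv[...,2]>80)
n,l,st,ce=cv2.connectedComponentsWithStats(m.astype(np.uint8));print([(st[i].tolist(),ce[i].round(1).tolist()) for i in range(1,n) if st[i,4]>100])
for L in (0,.01): print(L,proj(d,W(p,P(-.033+L,0.045,.052))).round(1))
E
```

```text
clock: 10.72
position: [0.5399, 0.1066, 0.0875]
tool_rot: [3.141, 0.0, -0.275]
force: [-6.6, 1.8, 8.5]
grip_width: 0.0307
finger_force: 27.4
clock: 11.72
position: [0.5021, 0.1169, 0.2172]
tool_rot: [3.141, -0.0, -0.275]
force: [1.6, -0.5, -0.6]
grip_width: 0.0514
finger_force: 0.0
[([305, 134, 36, 37, 1050], [322.4, 152.5])]
0 [321.2 152.1]
0.01 [321.2 141.7]
```

View pics/w6.png

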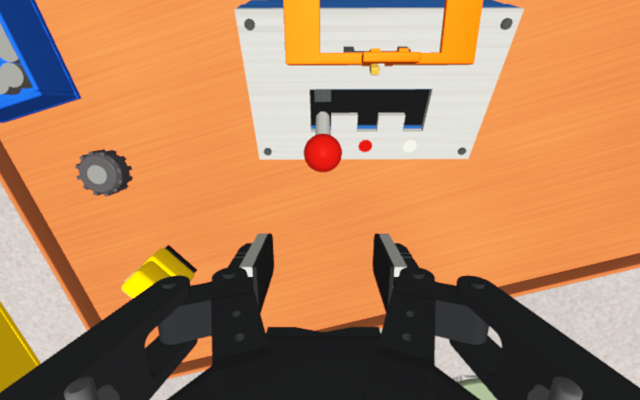

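The knob sits at (322,152) in the left notch. That matches the fully-home prediction (321,152). The hasp is still back at (380,50), and the gripper is clear.

```bash
python3 -c "from workcell import job_done;print(job_done())"
```

```text
the job is handed in; nothing more can be done
None
```

I handed the job in at about 12 s: the hasp is swung back, and the final wrist picture shows the lever fully home in the left notch, on the tipper bed's side; the judge returned no verdict.

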